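Pack the doll's-house furniture and lock the canister

TASK

Pack every piece of doll's-house furniture lying on the bench into the blue transport canister. Then close it with the yellow lid: with the bolt drawn well back out of the way, lower its lugs into the slots, press down against the sprung collar, twist clockwise (seen from above) a full quarter turn to the stop so that it locks, and slide the bolt fully home into the fork on the lid's rim. Do not disturb the glue bottle, the tape roll or the paint jar.

Things in the scene. Friction and masses are not known exactly. Their poses are not given: they have to be found in the camera images.
- armchair: doll's-house red armchair with a red and cream checked seat, sizes in mm: 34 x 32 x 38 high; back at its +x side, solid arms 26 high at +y and -y, seat top at 20; grip it across the arms (y). Origin: centre of the underside, z up when standing. A few tens of grams. May be absent in a given start (None).
- sofa: doll's-house red two-seat sofa with a checked seat, sizes in mm: 32 x 52 x 38 high; back at its +x side, solid arms 26 high at its two ends (+y, -y), seat top at 20; front to back (x) is the narrow way to grip. Origin: centre of the underside, z up when standing. A few tens of grams. May be absent in a given start (None).
- table_toy: doll's-house red square table with a checked top, sizes in mm: 36 x 36 x 34 high; top 6 thick on four 6 mm legs. Origin: centre of the underside, z up when standing. A few tens of grams. May be absent in a given start (None).
- dresser: doll's-house dark wood chest of drawers with pale drawer fronts, sizes in mm: 26 (x) x 36 (y) x 36 high, solid. Origin: centre of the underside, z up when standing. A few tens of grams. May be absent in a given start (None).
- stool: doll's-house round stool with green seat, sizes in mm: 26 across (seat and foot) x 30 high; seat 8 thick on a 12 mm stem, foot 4 thick. Origin: centre of the underside, z up when standing. A few tens of grams. May be absent in a given start (None).
- canister: fixed round blue transport canister, 156 mm outside diameter, rim top 95 above the bench, on a thin square steel plate. Origin: centre of its underside on the bench, z up. Inside floor 5 above the bench, inside width 144 below the mouth. Its +x and -x axes point to the two slots of the mouth, its +y axis to the bolt.
- mouth (a point): centre of the mouth, 95 mm above the bench. Aluminium flange 6 thick (89 to 95 high), opening 120 across, cut by two slots about 25 wide at canister +x and -x, each marked by a white tab outside the wall. Stops under the flange let lugs turn only clockwise seen from above, and stop them after a quarter turn.
- collar_top (a point): top centre of the black sprung collar around the rim (142 to 158 mm across). Stands 7 above the rim when free, sinks flush when a lid is pressed down: 4 N to start, 11 N at flush (the lid's weight helps by 3 N).
- pedestal (a point): top centre of the grey bolt pedestal, 100 mm above the bench: 30 wide (canister x), 82 to 166 from the canister axis along its +y. Two steel guides on it, 20 wide, 120 high, lie 88 to 102 and 151 to 165 from the axis.
- lid: loose bayonet lid, about 0.3 kg. Origin: centre of the plug's foot, z up; lies on the bench on its plug. Yellow disc 164 mm across, 16 to 21 above origin; plug under it 116 across (104 at the foot), 16 deep. Two lugs at the foot on +x and -x: 14 wide, 0 to 7 high, reaching 68 from the axis. Works either way round.
- lid_bar (a point): top centre of the red grip bar on the lid, 51 mm above the lid's origin. Bar 84 long along lid x (over the lugs), 18 wide in y, 30 tall above the disc. At each end of lid x a fork of two steel cheeks stands on the rim: 64 to 82 from the axis, 22 clear between, 21 to 42 above origin.
- lid_seat (a point): the lid's origin again (centre of its plug foot). Its height over the bench: 95 mm if the lugs sit on the flange, 86 with lugs in the slots and disc on the collar, 79 pressed flush; it can turn only below 82. Turned and let go it rises to 82: locked, lid x along canister y, a fork in front of the bolt.
- bolt (a joint): barrel bolt (brass rod 10 mm thick, centre 112 above the bench, over the canister's +y axis). 0 = drawn back, 0.030 m = fully home; grows as it slides towards the canister axis (canister -y). Stays where left; about 2 N moves it. Tip 98 from the axis at 0, 68 at 0.030: inside the fork of a locked lid. Starts pushed out over the rim, in the lid's way.
- bolt_knob (a point): grip point on the bolt's upright red knob: on its axis, 140 above the bench; knob 14 across, from 114 to 152 above the bench; moves with the bolt.
- glue: bystander: white glue bottle 54 across, 145 high, origin under its centre
- tape: bystander: red tape roll lying flat, 96 across, 22 high, origin under its centre
- paint: bystander: small paint jar with black cap, 44 across, 60 high, origin under its centre

How it is judged:
By the outcome, as a careful person would: the job done as asked, in the order asked, and still so for the second after the job is handed in, with the robot touching nothing.
Of armchair, sofa, table_toy, dresser, stool only 3 to 5 are there at a start; the rules pass over those that are not, and their reading is None.
At some moment in a run one of armchair, sofa, table_toy, dresser, stool, lid may be knocked a few centimetres aside while the robot is not near it.
It also fails if it takes over 210 s, if anything falls off the work surface, if the arm or the gripper's body presses on something with over 40 N, if the wrist force passes 120 N, or if a joint passes its speed limit or range.

ROBOT

A 6-joint arm with a two-finger parallel gripper is mounted at the origin on the work surface. World frame = base frame: x ahead of the robot, y to its left, z up, the work surface at z = 0. Lengths are in mm, angles in rad, forces in N, time in s.
With the tool pointing down it reaches from about 300 to 750 mm from the base axis. Payload 8.5 kg.
Tool frame: the origin (TCP) lies at the very end of the fingers, on their centre line; the grasp point (between the pads) lies 19 mm behind it (bot.grasp_offset is the z of the grasp point in the tool frame, in mm); z points along the fingers, x is the direction in which the jaws open and shut, and the axes are right-handed (so a half turn about z gives the same grasp; the last joint's range is limited). The gripper opens to 85 mm and grips with 20 to 120 N. Pads are 22 mm wide; open, the fingers measure 114 mm over their backs; the gripper's body (76 mm by 85 mm) begins 54 mm behind the grasp point. The pads swing forward as they close: fully open they stand 13 mm farther back than shut.
Start: joints at [-0.215, 0.381, 1.297, -0, 1.464, -0.215], TCP at [549.982, 0.002, 231.322] pointing down, gripper open.
Joint ranges: [-3.11, 3.11], [-0.89, 2.33], [0.22, 2.48], [-1.42, 4.56], [0.17, 2.85], [-2.88, 2.88]. Speed limits (rad/s): [2.39, 2.39, 3.14, 3.14, 3.14, 3.14].

INTERFACE

Orientations are given as a rotation vector (axis times angle).
In Python, from workcell import bot gives the robot as it stands. Calls block until the motion is done:
- bot.goto(position, orientation): joint-space move of the TCP to a pose.
- bot.servo_line(position, orientation=None, velocity=150, max_force=None): straight line of the TCP; orientation=None keeps the orientation; velocity is the mean speed in mm/s. With max_force (N) it stops when the force on the tool has changed by that much, and returns True; else False.
- bot.move_j(angles): joint-space move.
- bot.set_gripper(opening, effort=None): opening from 0.0 (shut) to 1.0 (fully open); effort is the grip in N (None keeps the last); returns when the fingers have stopped.
- bot.sleep(seconds).
- bot.inverse_kinematics(position, orientation): joint angles nearest the present ones, or None.
- bot.observe(): the state.
- bot.read_camera(name): name is "scene" or "side" or "wrist"; returns a dict with "pixels" (384x512x3 uint8, blue, green, red), "fov_y" (degrees; the focal length in pixels is half the picture's height over the tangent of half this angle, whatever the lens; pixels are square), "cx", "cy" (the principal point, pixels), "pose" (4x4, takes a point from camera to world coordinates); the wrist camera has in their place "hand_eye" (4x4, takes a point from camera to tool coordinates, whose origin is the TCP and whose axes are the tool frame's). Camera axes: x right, y down, z forward; pixel columns grow to the right and rows downward; lengths in mm; the calibration is good to about 2 mm. A picture is of the moment at which its call begins: read the wrist's pose just before it. There is no depth.
A pose or a line that the arm cannot do raises bot.MotionError and nothing moves.
- bot.hand_in(): hands the job in, once; it reports no verdict.
The state is a dict: "time_s": time; "joint_positions": joint angles; "joint_vel": joint speeds; "tau": joint torques, N m; "eef_pos": TCP position; "tcp_rot": TCP orientation; "wrist_force": force on the tool from outside, world axes, zero at the start; "wrist_torque": the same for the moment, N m; "width": opening from 0.0 (shut) to 1.0 (fully open).
Only numpy, scipy, OpenCV 4.12 (cv2) and the standard library are available. Lean on these libraries where they do the work, as an engineer would, in place of code of your own. Each camera call takes 0.05 s, during which the arm holds its last target. There are 200 camera calls.

## Working session

There is one attempt and no reset: what is moved stays moved. The work goes in short steps, each a Python script; the robot and the scene stay as the last script left them, time stands still between calls to the robot, and variables do not carry over. Pictures are saved under pics/ and viewed, about 12 in all and at most 16, crops included, and the job is handed in when it is done.

```bash
ls; mkdir -p pics
python3 - <<'E'
from workcell import bot
import cv2,numpy as np
np.set_printoptions(precision=4,suppress=True)
for n in("scene","side","wrist"):
    c=bot.read_camera(n); cv2.imwrite(f"pics/{n}0.png",c["pixels"])
    print(n,c["fov_y"],c["cx"],c["cy"]); print(c.get("pose",c.get("hand_eye")))
o=bot.observe();print(o)
print(bot.grasp_offset)
a=cv2.imread("pics/scene0.png");b=cv2.imread("pics/side0.png")
cv2.imwrite("pics/s0.png",cv2.resize(a,(800,600),interpolation=cv2.INTER_CUBIC))
cv2.imwrite("pics/d0.png",cv2.resize(b,(800,600),interpolation=cv2.INTER_CUBIC))
E
```

```text
pics
scene 44.055249001718934 259.2122479213977 192.44471309371343
[[  -0.7284    0.5915   -0.3459 1010.25  ]
 [   0.6852    0.6304   -0.3649  460.9121]
 [   0.0022   -0.5028   -0.8644 1185.9878]
 [   0.        0.        0.        1.    ]]
side 54.808713346703456 251.6761100374185 194.84970140677046
[[   0.7047   -0.5418    0.4582  200.722 ]
 [  -0.7095   -0.5295    0.4651 -401.8458]
 [  -0.0094   -0.6528   -0.7575  776.3022]
 [   0.        0.        0.        1.    ]]
wrist 65.13193350408568 255.8333781770638 193.122462224322
[[   1.       -0.0005   -0.0006   -0.5298]
 [   0.0007    0.9586    0.2848  -72.9226]
 [   0.0004   -0.2848    0.9586 -142.9224]
 [   0.        0.        0.        1.    ]]
{'time_s': 0.15, 'joint_positions': array([-0.2153,  0.381 ,  1.298 ,  0.    ,  1.4636, -0.2153]), 'joint_vel': array([-0.0009, -0.0009, -0.0027,  0.0003,  0.0008,  0.0007]), 'tau': array([  0.0019, -44.8624, -23.1344,  -0.0002,   0.0038,  -0.    ]), 'eef_pos': array([549.7911,   0.0339, 230.8716]), 'tcp_rot': array([-3.1413,  0.    ,  0.0016]), 'wrist_force': array([ 0.2683,  0.453 , -0.3578]), 'wrist_torque': array([-0.0039, -0.0113,  0.0427]), 'width': 1.000565291654314}
-18.700000000000003
```

View pics/s0.png

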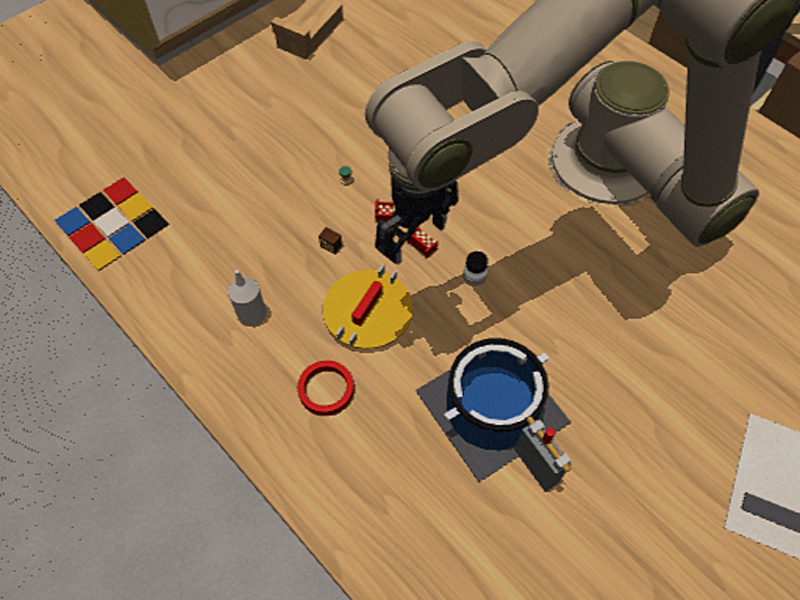

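View pics/d0.png

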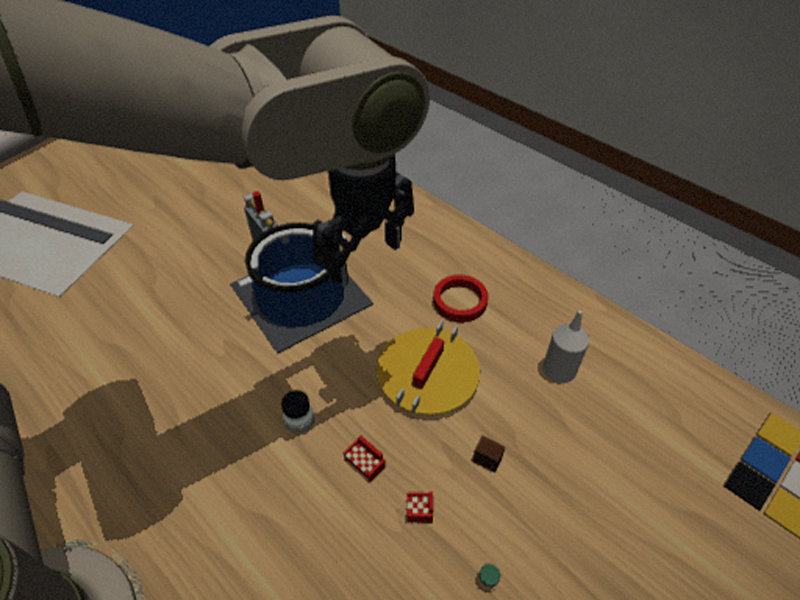

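```bash
cat > h.py <<'E'
from workcell import bot
import cv2,numpy as np
from scipy.spatial.transform import Rotation as R
np.set_printoptions(precision=1,suppress=True)
def snap(n,name=None):
    o=bot.observe(); c=bot.read_camera(n)
    if n=="wrist":
        T=np.eye(4);T[:3,:3]=R.from_rotvec(o["tcp_rot"]).as_matrix();T[:3,3]=o["eef_pos"]
        c["pose"]=T@c["hand_eye"]
    if name:
        cv2.imwrite(f"pics/{name}.png",c["pixels"]); np.savez(f"pics/{name}.npz",**{k:c[k] for k in("pose","fov_y","cx","cy")})
    return c
def px(c,u,v,h,s=1.0):
    "pixel (in picture scaled s) -> world at height h"
    f=192/np.tan(np.radians(c["fov_y"])/2); u=(u+.5)/s-.5;v=(v+.5)/s-.5
    P=np.array(c["pose"]);d=P[:3,:3]@[(u-c["cx"])/f,(v-c["cy"])/f,1.];t=(h-P[2,3])/d[2]
    return P[:3,3]+t*d
def proj(c,p):
    f=192/np.tan(np.radians(c["fov_y"])/2);P=np.array(c["pose"]);q=P[:3,:3].T@(np.asarray(p,float)-P[:3,3])
    return np.array([c["cx"]+f*q[0]/q[2],c["cy"]+f*q[1]/q[2]])
def down(a):
    "tool down, jaw axis (tool x) at world angle a (rad)"
    return (R.from_euler("z",a)*R.from_rotvec([np.pi,0,0])).as_rotvec()
def up(name,box,s,out):
    a=cv2.imread(f"pics/{name}.png");x0,y0,x1,y1=box
    cv2.imwrite(f"pics/{out}.png",cv2.resize(a[y0:y1,x0:x1],None,fx=s,fy=s,interpolation=cv2.INTER_CUBIC))
E
python3 - <<'E'
from h import *
s=snap("scene","scene1");d=snap("side","side1")
S=800/512
for n,h,a,b in [("stool",30,(346,172),(488,572)),("dresser",36,(330,237),(489,446)),("bar",51,(367,302),(429,362)),("canrim",102,(498,385),(293,252)),
 ("glue",0,(252,318),(562,374)),("paint",60,(476,259),(295,400)),("tape",11,(326,388),(461,298)),("sofa",20,(425,242),(365,458)),("chair",25,(384,210),(420,504)),("knob",152,(549,432),(257,194)),("tab+",89,(543,358),(246,282)),("tab-",89,(451,414),(340,250))]:
    print(n,px(s,*a,h,S),px(d,*b,h,S))
up("side1",(160,180,440,384),1,"x")
a=cv2.imread("pics/side1.png")[255:384,190:340];b=cv2.imread("pics/scene1.png")[205:320,260:380]
a=cv2.resize(a,(600,516),interpolation=cv2.INTER_CUBIC)
cv2.imwrite("pics/c1.png",a);cv2.imwrite("pics/c2.png",cv2.resize(b,None,fx=5,fy=5,interpolation=cv2.INTER_CUBIC))
E
```

```text
stool [ 429.4 -326.6   30. ] [ 428.  -328.1   30. ]
dresser [ 558.  -223.7   36. ] [ 557.2 -225.5   36. ]
bar [606.9 -63.1  51. ] [595.5 -76.3  51. ]
canrim [574.9 216.3 102. ] [573.7 214.6 102. ]
glue [ 764.3 -205.1    0. ] [ 754.9 -221.1    0. ]
paint [405.6   9.2  60. ] [407.3  12.   60. ]
tape [757.6  -2.4  11. ] [757.8  -5.9  11. ]
sofa [ 427.1 -100.4   20. ] [ 428.4 -109.2   20. ]
chair [ 435.3 -207.2   25. ] [ 433.  -210.5   25. ]
knob [595.1 329.9 152. ] [592.5 325.  152. ]
tab+ [480.8 231.   89. ] [483.2 226.5  89. ]
tab- [659.8 196.7  89. ] [640.1 172.7  89. ]
```

View pics/c1.png

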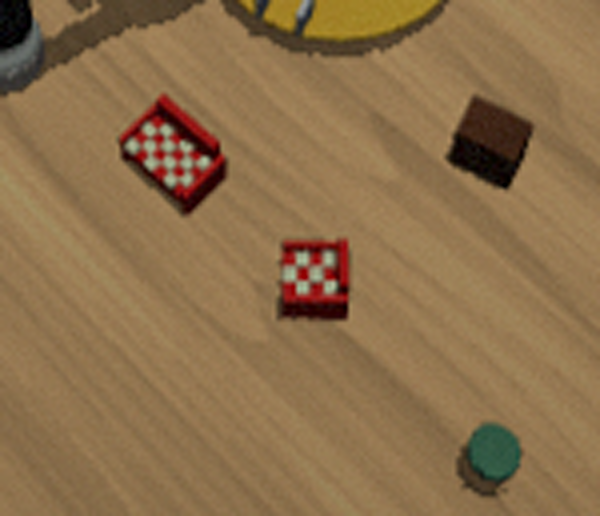

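View pics/c2.png

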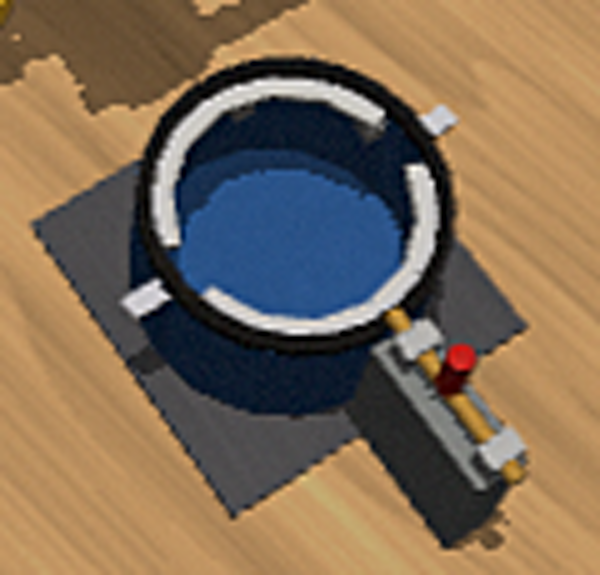

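Run:
```python
from h import *
bot.goto([485,-185,215],down(0)); c=snap("wrist","w1"); print(bot.observe()["eef_pos"],bot.observe()["joint_positions"])
bot.goto([560,215,330],down(0)); c=snap("wrist","w2"); print(bot.observe()["eef_pos"])
for n in("w1","w2"):
    up(n,(0,0,512,384),1.5625,n+"u")
```

```text
[ 485.6 -183.9  215.2] [-0.6  0.3  1.4  0.   1.4 -0.6]
[560.2 214.  329.6]
```

View pics/w1u.png

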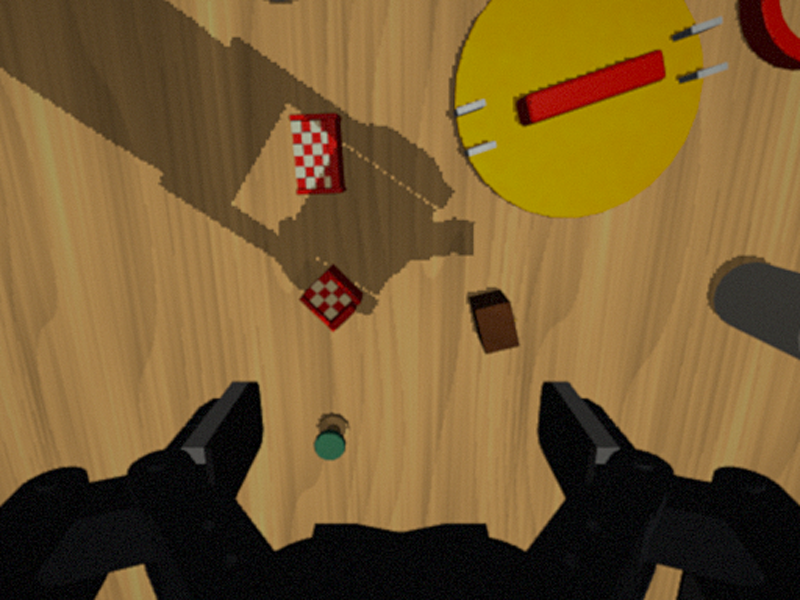

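View pics/w2u.png

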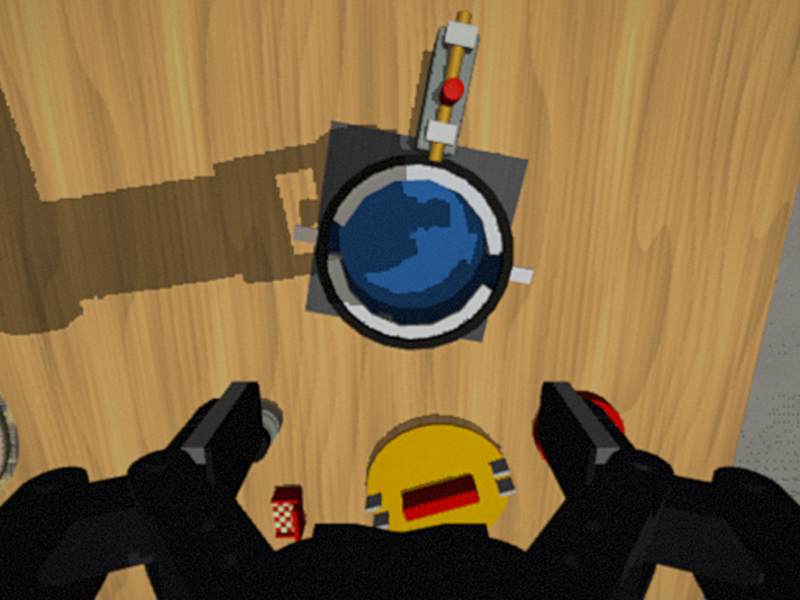

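Run:
```python
from h import *
S=1.5625
w1=dict(np.load("pics/w1.npz"));w2=dict(np.load("pics/w2.npz"));sc=dict(np.load("pics/scene1.npz"))
P=lambda c,l,h:np.array([px(c,*q,h,S)[:2] for q in l])
ang=lambda d:np.degrees(np.arctan2(d[1],d[0]))
a=P(w1,[(292,115),(294,193)],26);print("sofa front",a,np.linalg.norm(a[1]-a[0]),ang(a[0]-a[1]))
b=P(w1,[(340,113),(345,192)],38);print("sofa back",b,np.linalg.norm(b[1]-b[0]),ang(b[0]-b[1]))
print("sofa c",np.vstack([a,b]).mean(0))
a=P(w1,[(301,298),(333,265)],26);b=P(w1,[(362,296),(333,330)],38);print("chair",a,b,np.vstack([a,b]).mean(0),ang(a[1]-a[0]),ang(b[0]-b[1]),np.linalg.norm(a[1]-a[0]))
a=P(w1,[(478,307),(507,303),(518,347),(487,352)],36);print("dresser",a,a.mean(0),ang(a[1]-a[0]),ang(a[2]-a[3]),ang(a[0]-a[3]),ang(a[1]-a[2]),[np.linalg.norm(a[i]-a[i-1]) for i in range(4)])
print("stool",P(w1,[(330,446)],30))
a=P(w1,[(523,111),(663,66)],51);print("bar",a,a.mean(0),ang(a[1]-a[0]),np.linalg.norm(a[1]-a[0]))
a=P(w1,[(471,107),(482,149),(697,29),(703,73)],42);print("forks",a.mean(0),ang(a[2:].sum(0)-a[:2].sum(0)))
a=P(w1,[(455,95),(705,75)],21);print("disc",a)
c=P(w2,[(316,251.5),(513,251.5),(414,154),(414,349)],102);print("collar",c,c.mean(0))
t=P(w2,[(305,234),(522,275)],89);print("tabs",t,t.mean(0),ang(t[1]-t[0]),np.linalg.norm(t[1]-t[0]))
k=P(w2,[(453,89)],152);print("knob",k,ang(k[0]-c.mean(0)),np.linalg.norm(k[0]-c.mean(0)))
p=P(w2,[(440,131),(461,34)],120);print("guides",p,ang(p[1]-p[0]))
```

```text
sofa front [[ 413.5  -81.3]
 [ 411.6 -131.5]] 50.24132251359361 87.8026154505442
sofa back [[ 446.7  -81.2]
 [ 448.2 -130.1]] 48.95152775835422 91.78389603708078
sofa c [ 430. -106.]
chair [[ 411.9 -206.9]
 [ 436.4 -182.1]] [[ 457.8 -202. ]
 [ 436.2 -227.5]] [ 435.6 -204.6] 45.20719779539699 49.81742830399571 34.8530938008454
dresser [[ 540.7 -210.8]
 [ 561.3 -207.8]
 [ 571.6 -241.6]
 [ 548.9 -245.5]] [ 555.6 -226.4] 8.244823827556504 9.92132445542507 103.38355621319155 106.90255871915164 [np.float64(35.755256513532046), np.float64(20.831587183312667), np.float64(35.3425714459735), np.float64(22.959076053431467)]
stool [[ 428.5 -329.2]]
bar [[559.6 -81.3]
 [640.9 -56.5]] [600.2 -68.9] 16.989885810923617 84.95219641207491
forks [599.9 -68.7] 18.173865179044704
disc [[521.2 -68.5]
 [684.4 -56.5]]
collar [[492.3 219. ]
 [649.4 218.7]
 [570.  293. ]
 [571.  135.3]] [570.7 216.5]
tabs [[481.7 231.1]
 [661.4 196.4]] [571.5 213.7] -10.910428446280777 182.97803109939437
knob [[592.8 331.1]] 79.06317121028185 116.6753115152775
guides [[587.7 308.2]
 [600.4 369.3]] 78.27134794047382
```

```bash
cat >> h.py <<'E'
C=np.array([572.,215.5]);CA=np.radians(-11)
ux=np.array([np.cos(CA),np.sin(CA)]);uy=np.array([-ux[1],ux[0]])
def st(): 
    o=bot.observe();print("t%.1f"%o["time_s"],o["eef_pos"],"F",o["wrist_force"],"w %.3f"%o["width"])
    return o
E
python3 - <<'E'
from h import *
k=np.array([592.8,331.1]);
bot.goto([*k,220],down(CA)); bot.set_gripper(.5,30)
print("hit",bot.servo_line([*k,124],velocity=120,max_force=15)); st()
bot.set_gripper(0,30); st()
p=bot.observe()["eef_pos"]
e=p[:2]+uy*40
print("stop",bot.servo_line([*e,p[2]],velocity=40,max_force=12)); o=st()
print("travel",(o["eef_pos"]-p)[:2]@uy,"dist",(o["eef_pos"][:2]-C)@uy,(o["eef_pos"][:2]-C)@ux)
bot.set_gripper(.5); q=bot.observe()["eef_pos"]; bot.servo_line([*q[:2],220],velocity=150)
st()
snap("wrist","w3");up("w3",(0,0,512,384),1.5625,"w3u")
E
```

```text
hit False
t4.8 [593.2 331.3 124.9] F [ 0.3 -0.4  0.3] w 0.500
t5.2 [593.7 331.  124.9] F [ 3.4 -0.3  2.7] w 0.149
stop True
t5.9 [598.  353.3 124.8] F [-1.9 -3.9  6.2] w 0.151
travel 22.636847471847275 dist 140.2023051899231 -0.7928437263331873
t7.0 [598.4 353.  218.8] F [-0.5 -0.6 -0.7] w 0.500
```

View pics/w3u.png

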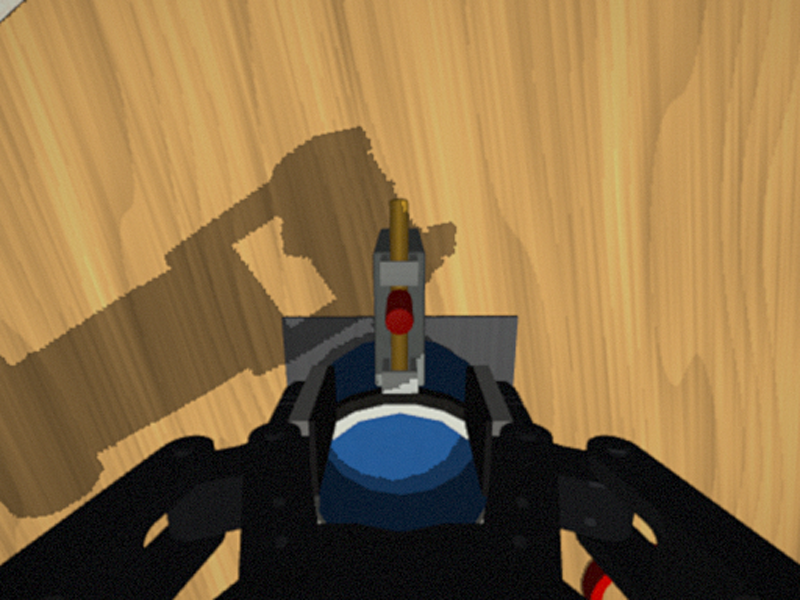

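```bash
cat >> h.py <<'E'
def pick(xy,a,z,mm,op):
    bot.goto([*xy,150],down(a)); bot.set_gripper(op/85,40)
    hit=bot.servo_line([*xy,z],velocity=120,max_force=12)
    bot.set_gripper(0,40); o=st(); w=o["width"]*85
    print("hit",hit,"grip mm %.1f want %s"%(w,mm))
    bot.servo_line([*xy,170],velocity=150); w=bot.observe()["width"]*85
    assert not hit and abs(w-mm)<5,w
def place(cx,cy,a,z=35,op=None):
    t=C+cx*ux+cy*uy
    bot.goto([*t,170],down(a)); 
    hit=bot.servo_line([*t,z],velocity=100,max_force=10); o=st(); print("place hit",hit)
    bot.set_gripper(op/85); bot.servo_line([*t,170],velocity=150)
E
python3 - <<'E'
from h import *
pick([430,-106],0,4,32,65); place(29,0,CA,op=46)
pick([428.5,-329],0,8,26,60); place(-33,0,CA+np.pi/2,op=38)
st()
c=snap("wrist","w4");up("w4",(0,0,512,384),1.5625,"w4u")
E
```

```text
t11.0 [ 430.2 -106.1    4.5] F [-0.2  0.2  7.1] w 0.370
hit False grip mm 31.4 want 32
t14.7 [600.3 209.8  49.6] F [-4.1 -1.2  9.9] w 0.360
place hit True
t20.1 [ 428.6 -329.2    8.5] F [-0.2  0.8  5.6] w 0.280
hit False grip mm 23.8 want 26
t24.4 [539.4 221.5  49. ] F [ 2.1 -0.3  3.1] w 0.281
place hit True
t25.7 [539.1 221.9 169. ] F [-0.6 -1.  -0.3] w 0.447
```

View pics/w4u.png

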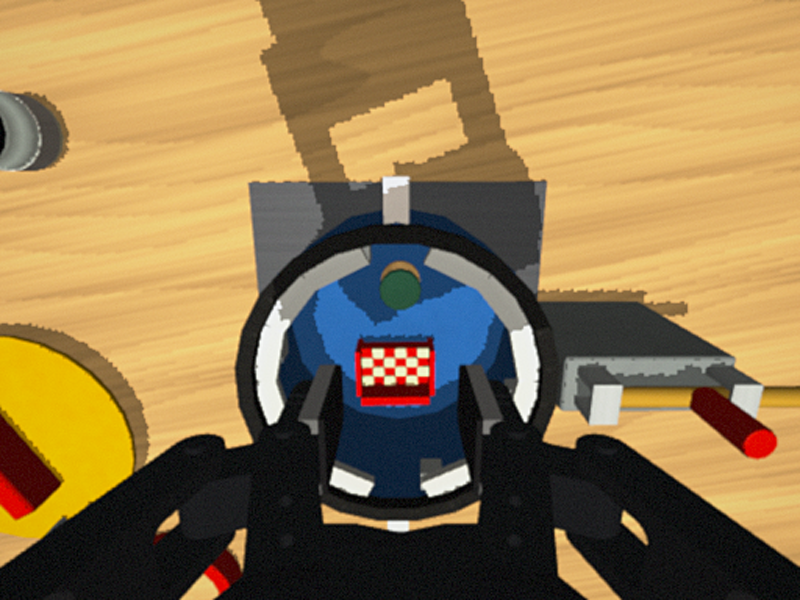

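Run:
```python
from h import *
pick([556,-226],np.radians(12),12,26,60); place(-4,-32,CA,z=47,op=38)
bot.goto([435.5,-204.5,200],down(np.radians(46)))
pick([435.5,-204.5],np.radians(46),5,32,65); place(-4,32,CA,z=50,op=46)
st()
bot.goto([545,195,300],down(0))
c=snap("wrist","w5");a=c["pixels"]; cv2.imwrite("pics/w5u.png",cv2.resize(a,(800,600),interpolation=cv2.INTER_CUBIC))
snap("scene","scene2")
```

```text
t29.4 [ 556.3 -226.2   12.6] F [-1.3 -0.1  4.4] w 0.295
hit False grip mm 25.0 want 26
t33.3 [562.  185.   48.8] F [1.3 1.4 4.4] w 0.296
place hit True
t38.6 [ 435.6 -204.6    5.5] F [-1.2  1.   5.5] w 0.366
hit False grip mm 31.1 want 32
t42.9 [574.5 247.8  50.6] F [0.2 0.1 0.8] w 0.366
place hit False
t44.1 [573.7 247.6 169. ] F [-0.4 -0.1 -0.4] w 0.538
```

View pics/w5u.png

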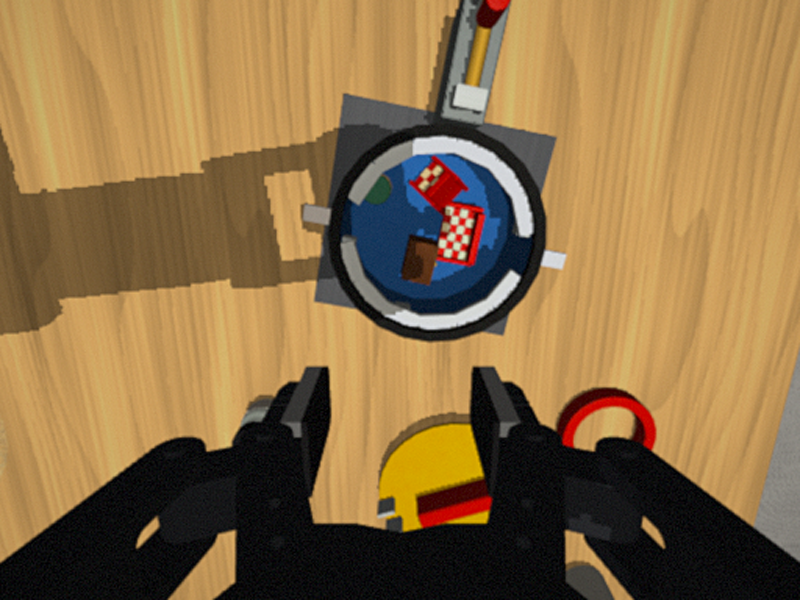

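Run:
```python
from h import *
S=1.5625
c=dict(np.load("pics/w5.npz"));P=lambda l,h:np.array([px(c,*q,h,S)[:2] for q in l])
ang=lambda d:np.degrees(np.arctan2(d[1],d[0]))
k=P([(329,231),(546,231),(438,123.5),(438,340)],102);print("collar",[k[:2,0].mean(),k[2:,1].mean()],k[1,0]-k[0,0],k[2,1]-k[3,1])
t=P([(317,215),(553,259)],89);print("tabs",t.mean(0),ang(t[1]-t[0]),np.linalg.norm(t[1]-t[0]))
for p,a in [((600,-69,220),107.5),((600,-69,25),107.5),((572,215,200),79),((572,215,104),79),((572,215,104),34),((572,215,104),-11)]:
    print(a,bot.inverse_kinematics(p,down(np.radians(a))))
bot.goto([600,-69,220],down(np.radians(107.5)));bot.set_gripper(.6)
c=snap("wrist","w6");cv2.imwrite("pics/w6u.png",cv2.resize(c["pixels"],(800,600),interpolation=cv2.INTER_CUBIC));st()
```

```text
collar [np.float64(570.8945135542355), np.float64(214.6081847758772)] 156.76648436909022 156.99309107228854
tabs [571.3 213.8] -10.605258412275852 181.44849341097844
107.5 [-0.3  0.5  1.2  0.   1.5 -2.2]
107.5 [-0.3  0.7  1.4  0.   1.  -2.2]
79 [ 0.2  0.5  1.2 -0.   1.5 -1.2]
79 [ 0.2  0.6  1.3 -0.   1.2 -1.2]
34 [ 0.2  0.6  1.3 -0.   1.2 -0.4]
-11 [ 0.2  0.6  1.3 -0.   1.2  0.4]
t47.1 [600.  -68.9 220. ] F [ 0.7  0.1 -0.5] w 0.601
```

View pics/w6u.png

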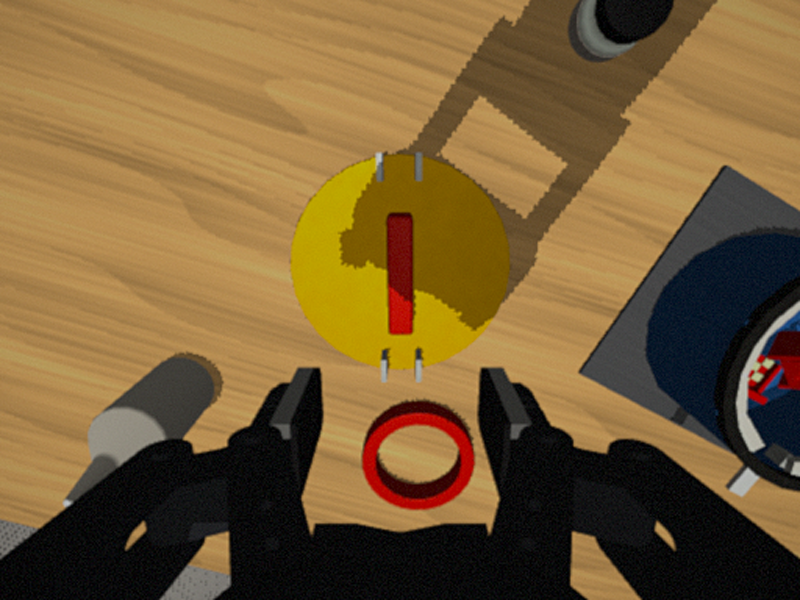

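Run:
```python
from h import *
S=1.5625
c=dict(np.load("pics/w6.npz"));P=lambda l,h:np.array([px(c,*q,h,S)[:2] for q in l])
b=P([(399.5,213),(401,334)],51);print("bar",b,b.mean(0),np.degrees(np.arctan2(*(b[0]-b[1])[::-1])),np.linalg.norm(b[0]-b[1]))
d=P([(291,262),(510,262),(402,152.5),(402,371)],21);print("disc",d[:2].mean(0),d[2:].mean(0),np.linalg.norm(d[0]-d[1]),np.linalg.norm(d[2]-d[3]))
```

```text
bar [[560.7 -80.9]
 [640.9 -54.6]] [600.8 -67.7] -161.8272098594139 84.48850073175674
disc [597.5 -68.6] [602.3 -65.9] 162.20807696865276 165.33221875507357
```

```bash
sed -i 's/^C=.*/C=np.array([571.2,214.5]);CA=np.radians(-10.9)/' h.py
python3 - <<'E'
from h import *
L=np.array([600.5,-68.]);a=np.radians(108.2)
bot.goto([*L,120],down(a)); print(bot.servo_line([*L,25.5],velocity=80,max_force=15)); st()
bot.set_gripper(0,110); st(); bot.servo_line([*L,200],velocity=120); st()
bot.goto([*C,200],down(CA+np.pi/2)); bot.sleep(.3); st()
snap("side","side3");snap("scene","scene3")
print(bot.servo_line([*C,140],velocity=80,max_force=15)); st()
print("ins",bot.servo_line([*C,113.5],velocity=30,max_force=12)); st()
a=cv2.imread("pics/scene3.png")[180:330,220:400];cv2.imwrite("pics/c3.png",cv2.resize(a,None,fx=4,fy=4,interpolation=cv2.INTER_CUBIC))
E
```

```text
False
t49.0 [600.8 -68.1  26. ] F [ 1.  -0.8 -0.7] w 0.601
t49.4 [600.7 -68.   26.2] F [-1.2  0.8  4.8] w 0.189
t51.0 [600.3 -67.9 199.2] F [-0.6 -0.2 -2. ] w 0.186
t52.4 [571.5 213.8 200. ] F [-0.6  0.5 -2.5] w 0.188
False
t53.4 [571.5 214.6 140.6] F [-1.1 -0.2 -3.2] w 0.187
ins False
t54.4 [571.  214.5 113.5] F [-1.2 -0.7 -3. ] w 0.186
```

Run:
```python
from h import *
a0=CA+np.pi/2
print("press",bot.servo_line([*C,105.5],velocity=20,max_force=30)); st()
bot.sleep(.3);o=st();z=105.3
for k in range(1,7):
    h=bot.servo_line([*C,z],down(a0-k*np.radians(15)),velocity=20); o=bot.observe()
    print(k*15,o["eef_pos"],o["wrist_force"],"Tz %.2f"%o["wrist_torque"][2],"ang",np.degrees(np.arctan2(*R.from_rotvec(o["tcp_rot"]).as_matrix()[:2,0][::-1])))
st()
```

```text
press True
t54.8 [571.1 214.4 109.5] F [-2.3 -1.   8.9] w 0.186
t55.1 [571.1 214.4 109.5] F [-3.  -1.3  9.2] w 0.189
15 [571.1 215.4 108.2] [-11.3  -1.1  18. ] Tz -0.71 ang 64.02151980343358
30 [571.7 215.  106.8] [-4.1  1.3  8.2] Tz -0.50 ang 49.054162480602486
45 [572.  215.1 106.7] [-2.2  3.2  7.5] Tz -0.38 ang 34.05906551669791
60 [572.4 214.8 106.8] [-0.1  0.2  6.1] Tz -0.31 ang 19.055261923203922
75 [572.3 214.8 106.8] [-0.8 -0.7  6.4] Tz -0.35 ang 4.05045036314347
90 [572.2 214.8 106.8] [-1.4  0.8  6.4] Tz -0.27 ang -10.931610812067854
t57.5 [572.2 214.8 106.8] F [-1.4  0.8  6.4] w 0.188
```

Run:
```python
from h import *
a1=CA
p=bot.observe()["eef_pos"]
for k in (2,4,6):
    bot.servo_line([*p[:2],105.3],down(a1-np.radians(k)),velocity=10); o=bot.observe();print(k,"Tz %.2f"%o["wrist_torque"][2],o["eef_pos"],o["wrist_force"])
    if o["wrist_torque"][2]<-2: break
bot.set_gripper(.4); bot.sleep(.3); o=st()
bot.servo_line([*o["eef_pos"][:2],230],velocity=150)
q=C-uy*60
bot.goto([*q,330],down(CA)); c=snap("wrist","w7");cv2.imwrite("pics/w7u.png",cv2.resize(c["pixels"],(800,600),interpolation=cv2.INTER_CUBIC))
```

```text
2 Tz 1.17 [571.7 215.  106.7] [-7.5 -1.1 10.3]
4 Tz 2.63 [571.7 215.  106.7] [-7.8 -2.2 10.1]
6 Tz 3.75 [571.7 215.  106.7] [-7.4 -1.6  9.5]
t58.9 [572.3 214.8 105.2] F [ 0.1 -0.2 -0. ] w 0.401
```

View pics/w7u.png

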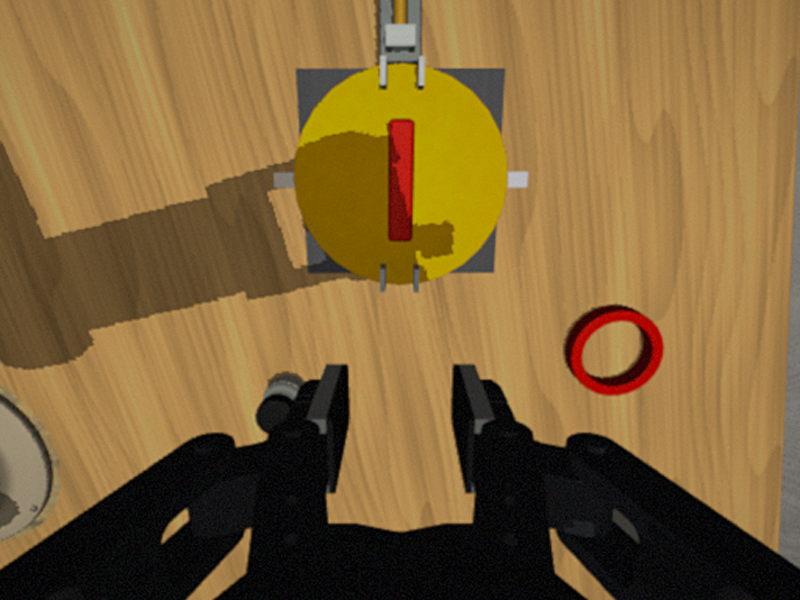

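Run:
```python
from h import *
k=np.array([598.2,353.2])
bot.goto([*k,220],down(CA)); bot.set_gripper(.5,40)
print("hit",bot.servo_line([*k,125],velocity=120,max_force=15))
bot.set_gripper(0,40); p=st()["eef_pos"]
e=p[:2]-uy*40
print("stop",bot.servo_line([*e,p[2]],velocity=30,max_force=15)); o=st()
print("travel",(p-o["eef_pos"])[:2]@uy,"dist",(o["eef_pos"][:2]-C)@uy)
bot.servo_line([*(o["eef_pos"][:2]-uy*2),p[2]],velocity=10,max_force=25); o=st(); print("travel",(p-o["eef_pos"])[:2]@uy)
bot.set_gripper(.5); q=bot.observe()["eef_pos"]; bot.servo_line([*q[:2],230],velocity=150)
bot.goto([*(C+20*uy),330],down(CA)); c=snap("wrist","w8")
a=c["pixels"][0:220,140:380];cv2.imwrite("pics/w8u.png",cv2.resize(a,None,fx=2.7,fy=2.7,interpolation=cv2.INTER_CUBIC))
bot.goto([480,-100,330],down(0)); 
snap("scene","scene4");snap("side","side4")
cv2.imwrite("pics/s4.png",cv2.resize(cv2.imread("pics/scene4.png"),(800,600),interpolation=cv2.INTER_CUBIC));st()
```

```text
hit False
t63.0 [598.  353.4 125.9] F [-4.  -0.5  6.1] w 0.150
stop True
t63.9 [592.4 323.9 125.9] F [1.  2.  2.1] w 0.148
travel 30.048932444164777 dist 111.41833950898297
t64.3 [592.4 323.7 125.9] F [ 2.4 10.9  1.3] w 0.149
travel 30.190035935513944
t67.6 [480.5 -99.2 329.8] F [-0.7 -0.1  0.2] w 0.500
```

View pics/w8u.png

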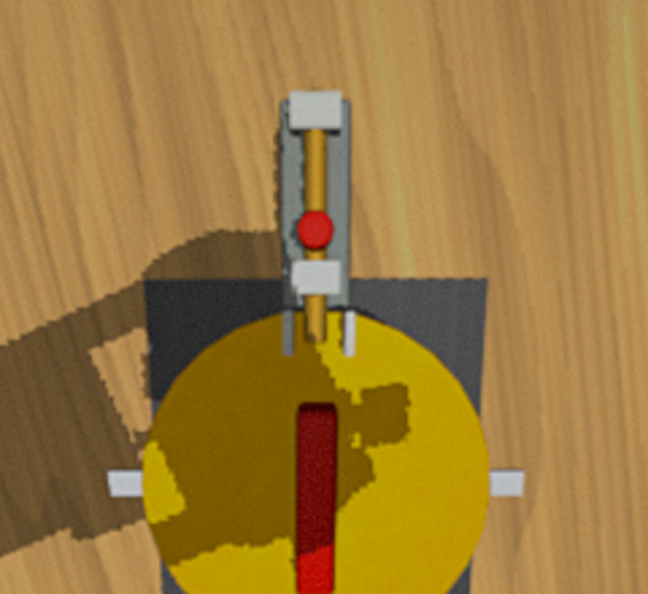

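View pics/s4.png

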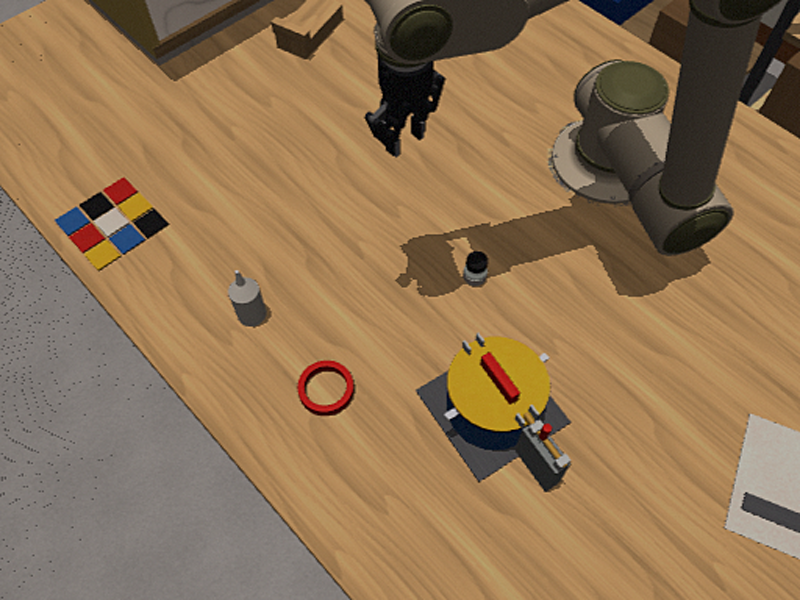

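The rod tip lies inside the fork, and the bolt travelled 30 mm to its stop. The glue, tape and paint stand at the same pixels as at the start, and no furniture is left on the bench, so I am handing in.

```bash
python3 -c "
from workcell import bot
print(bot.hand_in())"
```

```text
the job is handed in; nothing more can be done
None
```

The canister is packed, closed and bolted, and I handed the job in at about 68 s of the 210 s allowed.

- **Furniture:** I found four pieces on the bench: sofa, armchair, dresser and stool. There was no table in any picture. I drew the bolt back first, then packed all four. The last look inside showed them on the canister floor, apparently upright and well below the lid.
- **Drop height:** The gripper met light resistance at about 49 mm, probably from its finger linkages on the collar. Each piece was therefore let go roughly 30 to 40 mm above the canister floor instead of being set down.
- **Lid:** The lugs went into the slots without contact. I pressed the lid down and turned it 90° clockwise. Turning a few degrees further met firm resistance (3.75 N m), so it had reached the stop.
- **Force stop:** The first press stopped early, at its force guard. The remaining few millimetres were pressed while twisting, and the upward force stayed around 18 N or less at each reading.
- **Bolt:** It slid 30 mm to its stop, and the wrist picture shows the rod tip between the fork cheeks.
- **Bystanders:** In the final scene picture the glue bottle, tape roll and paint jar are where they started. The gripper was clear of everything at hand-in.

I did not measure the lid's locked height (82 mm) directly. That it is locked rests on the felt stop, the fork lining up with the bolt, and the bolt sliding fully home.

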